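# Take a gauge block out of its deep pocket with sprung tongs

### The arm

A 7-joint arm with a two-finger parallel gripper is mounted at the origin on the work surface; the furniture and walls round the work are solid. World frame = base frame: x ahead of the robot, y to its left, z up, the work surface at z = 0. Lengths are in m, angles in rad, forces in N, time in s.
With the tool pointing down it reaches from about 0.425 to 0.875 m from the base axis. Payload 4.7 kg.
Tool frame: the origin (TCP) lies midway between the tips of the shut fingers; the grasp point (between the pads) lies 19 mm behind it; z points along the fingers, y is the line along which they close (so a half turn about z gives the same grasp; the last joint's range is limited). The gripper opens to 87 mm and grips with 3 to 60 N. Pads are 19 mm wide; open, the fingers measure 117 mm over their backs; the gripper's body (75 mm by 190 mm) begins 51 mm behind the grasp point.
Start: joints at [-1.246, 0.321, -0.07, 1.45, 0.023, 1.371, -0.057], TCP at [0.199, 0.619, 0.223] pointing down, gripper open.
Joint ranges: [-2.86, 2.86], [-0.3, 2.09], [-1.38, 1.24], [0.06, 2.45], [-1.56, 4.7], [0.09, 2.05], [-2.69, 2.69]. Speed limits (rad/s): [2.57, 2.57, 3.14, 3.14, 3.14, 3.14, 3.14].

### API

Orientations are given as a 3x3 rotation matrix whose columns are the frame's x, y, z axes.
In Python, from bench import ctrl gives the robot as it stands. Calls block until the motion is done:
- ctrl.movep(position, orientation): joint-space move of the TCP to a pose.
- ctrl.servo_line(position, max_speed=0.15, rotation=None, guard=None): straight line of the TCP; rotation=None keeps the orientation; max_speed is the mean speed in m/s. With guard (N) it stops when the force on the tool has changed by that much, and returns True; else False.
- ctrl.move_j(angles): joint-space move.
- ctrl.grip(opening, squeeze=None): opening from 0.0 (shut) to 1.0 (fully open); squeeze is the grip in N (None keeps the last); returns when the fingers have stopped.
- ctrl.dwell(seconds).
- ctrl.inverse_kinematics(position, orientation): joint angles nearest the present ones, or None.
- ctrl.get_image(name): name is "scene" or "top"; returns (picture, depth): 400x640x3 uint8, blue, green, red; 400x640 float32, m along the optical axis (not along the pixel's ray), 0 where there is no reading.
- ctrl.camera_params(name): a dict with "vfov" (degrees; the focal length in pixels is half the picture's height over the tangent of half this angle, whatever the lens; pixels are square), "cx", "cy" (the principal point, pixels), "T" (4x4, takes a point from camera to world coordinates). Camera axes: x right, y up, looking along -z (the intrinsics and any distortion apply to the point x, -y, -z); pixel columns grow to the right and rows downward; lengths in m; the calibration is good to about 2 mm. A picture is of the moment at which its call begins. camera_params takes no time and is no camera call.
A pose or a line that the arm cannot do raises ctrl.Unreachable and nothing moves.
- ctrl.sign_off(): hands the job in; it is judged then, once.
Trained networks look in the newest picture that a camera, given by its name, has taken for a name from the list of things; names that differ only in an ending like _2 or _b are one class to them, and where a whole thing is asked for, a point or a joint stands for the part that bears it (a point fixed in the world has none). Each returns a list of dicts, best first, with "p" (0 to 1); they miss things now and then, are a little off and sometimes report something else, mostly with a low value. They report only what shows in the picture. A call takes as long as a camera call. They do not tell look-alikes from the thing itself.
- ctrl.find_in(query, camera): "uv" ([column, row] in pixels, amid what is visible of it).
- ctrl.cut_out(query, camera): "region" (400x640 bool, what is visible of it) and "uv" ([column, row] in pixels, amid what is visible of it).
- ctrl.mark_of(query, camera): "uv" ([column, row] in pixels: a listed point, or the origin of a listed thing).
Readings, each from a call of its own:
- ctrl.get_clock(): time.
- ctrl.get_joint_pos(): joint angles.
- ctrl.get_joint_vel(): joint speeds.
- ctrl.get_joint_torque(): joint torques, N m.
- ctrl.get_tcp_pos(): TCP position.
- ctrl.get_eef_rot(): TCP orientation.
- ctrl.get_ft_force(): force on the tool from outside, world axes, zero at the start.
- ctrl.get_ft_torque(): the same for the moment, N m.
- ctrl.get_finger_gap(): opening from 0.0 (shut) to 1.0 (fully open).
- ctrl.get_gripper_force(): force on a finger pad.
Only numpy, scipy, OpenCV 4.12 (cv2) and the standard library are available. Lean on these libraries where they do the work, as an engineer would, in place of code of your own. Each camera call takes 0.05 s, during which the arm holds its last target. There are 200 camera calls.

### The job

Take the sprung tongs from their stand, reach down into the deep sloping pocket, squeeze the tongs shut on the steel gauge block and lift it out; the block must never be touched by the robot's fingers. Set it down gently, not dropped, standing at the middle of the round steel setting plate, the same side up as in its pocket, then let go and put the tongs back upright in their stand, tips down. Leave the pin in the other pocket, the micrometer and the oil tin where they are.

Things in the scene. Friction and masses are not known exactly. Their poses are not given: they have to be found in the camera images.
- rack: Fixed grey rack, base 130 x 104 mm, 108 mm high. Origin on the desk, z up, -x side roughly faces the robot. Two equal pockets side by side, floor centres at (30, +21, 30) and (30, -21, 30) mm in its frame. One holds the gauge block, the other the round pin; which is which changes.
- pocket_a (a point): Mouth centre of the pocket on the rack's +y side, at (-16, 21, 95.5) mm in the rack frame (orientation as the rack). Pocket axis leans 35 degrees from vertical: outward it runs along (-sin 35, 0, cos 35) of the rack frame, the mouth is square to it. Depth 80 mm along the axis, 36 mm wide along rack y, 41 mm across in the sloping plane; walls 5 to 6 mm.
- pocket_b (a point): Mouth centre of the equal pocket on the rack's -y side, at (-16, -21, 95.5) mm in the rack frame.
- block_center (a point): Centre of the loose steel gauge block, 9 x 35 x 20 mm (own x, y, z), 35 to 70 g. It stands on the pocket floor, own z along the pocket axis, so its top is 60 mm below the mouth. Its 9 mm thickness (own x) lies along rack y and is what the tongs grip; its 35 mm length lies across the pocket.
- pin_center (a point): Centre of the loose round steel pin, 12 mm thick and 58 mm long, in the other pocket (bystander).
- tongs_grip (a point): Loose steel sprung tongs, standing tips down in the stand. This point lies between the two black flat handles at the height to grip them, 138 mm above the tips and 22 mm below the top end. Own z runs from tips to top; they close along own y. Handles: 20 mm wide (x), from 102 to 160 mm above the tips, 36 mm over their outside faces when open.
- tongs_arm (a joint): How far the tongs are squeezed, m: 0 open (20 mm tip gap) to 0.013 (7 mm gap); about 0.011 on the gauge block. Arms stay parallel. The spring takes 5 N to begin, 0.5 N more per mm, and reopens them when let go. A squeeze of 2 to 4 mm is enough to carry the empty tongs, tips still open; fully shut they do not go over the block.
- stand_mouth (a point): Fixed grey stand for the tongs, foot 70 x 80 mm. Point: middle of the upper end of its straight slot, 56 mm above the desk; above it the edges flare to 64 mm. Slot 23 mm (own x) by 34 mm (own y), floor 6 mm above the desk. The tongs stand on this floor, their y along the stand's y (either way round).
- plate_top (a point): Middle of the top face of the fixed round steel setting plate, 14 mm above the desk; plate 80 mm across, flat top 72 mm across.
- micrometer: Micrometer lying on the desk, 46 x 140 x 14 mm, origin at its underside (bystander).
- oil_pot: Small round tin, 51 mm across and 36 mm high, origin at its underside (bystander).
- gauge_block: The same gauge block: origin at the middle of its underside.
- tongs: The same tongs, 160 mm long, about 100 g: origin midway between the open tips. Legs 18 mm wide (x), 29 mm over their outsides; tips leave a 20 mm gap when open and are flat inside over their lowest 18 mm. The frame belongs to the +y arm: squeezed by s, the middle between the arms lies at y = +s/2 in it.
- pin: The same pin: origin at its lower end.
- plate: The setting plate: origin under its centre, on the desk.
Not all that is in view belongs to the job. Leave any red or yellow look-alike of the tongs alone.

How it is judged:
By the outcome, as a careful person would: the job done as asked, in the order asked, and still so for the second after the job is handed in, with the robot touching nothing.
It also fails if it takes over 62 s, if anything falls off the work surface, if the arm or the gripper's body presses on something with over 40 N, if the wrist force passes 120 N, or if a joint passes its speed limit or range.

## Working session

There is one attempt and no reset: what is moved stays moved. The work goes in short steps, each a Python script; the robot and the scene stay as the last script left them, time stands still between calls to the robot, and variables do not carry over. Pictures are saved under pics/ and viewed, at most 10 in all, crops included, and the job is handed in when it is done.

```bash
ls; mkdir -p pics; python3 - <<'E'
from bench import ctrl
import cv2,numpy as np
for n in("scene","top"):
    im,d=ctrl.get_image(n); cv2.imwrite(f"pics/{n}0.png",im); np.save(f"pics/{n}0.npy",d)
    p=ctrl.camera_params(n); print(n,p)
    for q in["rack","pocket_a","pocket_b","block_center","pin_center","tongs_grip","tongs","stand_mouth","plate_top","micrometer","oil_pot"]:
        print(q,[(np.round(r["uv"]).tolist(),round(r["p"],2)) for r in ctrl.mark_of(q,n)[:3]])
print(ctrl.get_clock())
E
```

```text
pics
scene {'vfov': 53.35813629291348, 'cx': 326.2573873289063, 'cy': 199.0979363669325, 'T': array([[ 0.80303655,  0.33318735, -0.49408348,  0.09330452],
       [-0.59578431,  0.43055431, -0.67798528, -0.58411054],
       [-0.01316634,  0.83881415,  0.54425864,  0.58226322],
       [ 0.        ,  0.        ,  0.        ,  1.        ]])}
rack [([347.0, 223.0], 0.94)]
pocket_a [([340.0, 182.0], 0.63), ([348.0, 194.0], 0.59)]
pocket_b [([340.0, 182.0], 0.63), ([348.0, 194.0], 0.59)]
block_center []
pin_center []
tongs_grip [([305.0, 248.0], 0.96), ([319.0, 289.0], 0.86), ([366.0, 255.0], 0.65)]
tongs [([318.0, 345.0], 0.84), ([363.0, 314.0], 0.77)]
stand_mouth [([366.0, 291.0], 0.74), ([269.0, 208.0], 0.67)]
plate_top [([272.0, 204.0], 0.66), ([364.0, 255.0], 0.5)]
micrometer [([462.0, 260.0], 0.62)]
oil_pot [([334.0, 191.0], 0.6)]
top {'vfov': 55.36786811593763, 'cx': 322.47124034429504, 'cy': 195.0778650970779, 'T': array([[-1.87647024e-02,  9.80157374e-01, -1.97330707e-01,
         3.19103731e-01],
       [-9.99817484e-01, -1.91040518e-02,  1.83956963e-04,
         3.91108076e-03],
       [-3.58950927e-03,  1.97298143e-01,  9.80336962e-01,
         1.12559292e+00],
       [ 0.00000000e+00,  0.00000000e+00,  0.00000000e+00,
         1.00000000e+00]])}
rack [([317.0, 173.0], 0.57), ([304.0, 169.0], 0.19)]
pocket_a [([322.0, 170.0], 0.9), ([302.0, 168.0], 0.66), ([404.0, 223.0], 0.37)]
pocket_b [([322.0, 170.0], 0.9), ([302.0, 168.0], 0.66), ([404.0, 223.0], 0.37)]
block_center [([308.0, 167.0], 0.36)]
pin_center [([317.0, 167.0], 0.41)]
tongs_grip [([380.0, 254.0], 0.59), ([410.0, 221.0], 0.51), ([413.0, 262.0], 0.5)]
tongs [([403.0, 262.0], 0.63), ([376.0, 255.0], 0.5)]
stand_mouth [([401.0, 226.0], 0.91)]
plate_top [([257.0, 217.0], 0.86)]
micrometer [([401.0, 142.0], 0.68), ([325.0, 160.0], 0.27)]
oil_pot [([267.0, 156.0], 0.77)]
1.2
```

View pics/scene0.png

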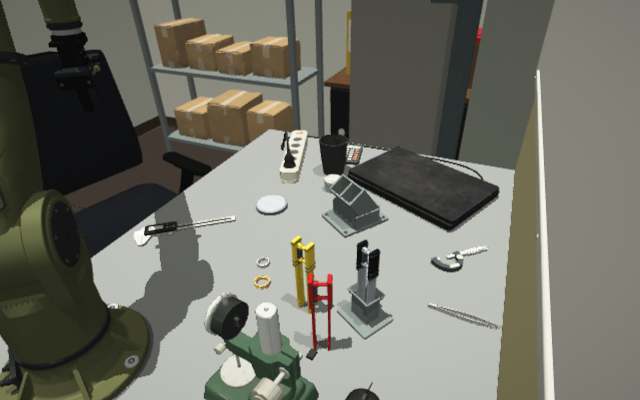

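View pics/top0.png

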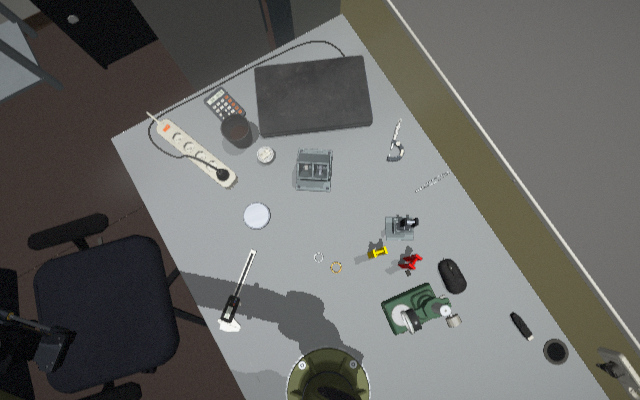

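The black-handled tongs in the grey stand (scene 368,258; top 405,222) fit the description. The red pair (scene 319,300; top 410,262) and the yellow pair (scene 303,265; top 378,252) are look-alikes. The rack is at top (315,170) and the plate at top (257,216). I'll confirm with a crop.

```bash
cat > h.py <<'E'
from bench import ctrl
import cv2,numpy as np
def K(n):
    p=ctrl.camera_params(n); return p,200/np.tan(np.radians(p["vfov"]/2))
def cloud(n,d):
    p,f=K(n); v,u=np.mgrid[:400,:640]
    P=np.stack([(u-p["cx"])/f*d,-(v-p["cy"])/f*d,-d],-1)
    return P@p["T"][:3,:3].T+p["T"][:3,3]
def atz(n,uv,z):
    p,f=K(n); r=p["T"][:3,:3]@np.array([(uv[0]-p["cx"])/f,-(uv[1]-p["cy"])/f,-1]); o=p["T"][:3,3]
    return o+r*(z-o[2])/r[2]
def proj(n,P):
    p,f=K(n); c=(np.atleast_2d(P)-p["T"][:3,3])@p["T"][:3,:3]
    return np.stack([p["cx"]+f*c[:,0]/-c[:,2],p["cy"]-f*c[:,1]/-c[:,2]],1)
E
python3 - <<'E'
from h import *
s=cv2.imread("pics/scene0.png");t=cv2.imread("pics/top0.png")
a=cv2.resize(s[165:335,285:405],None,fx=3.3,fy=3.3,interpolation=cv2.INTER_CUBIC)
b=cv2.resize(t[140:280,285:435],None,fx=2.6,fy=2.6,interpolation=cv2.INTER_CUBIC)
c=np.zeros((600,800,3),np.uint8);c[:a.shape[0],:a.shape[1]]=a;c[:b.shape[0],400:400+b.shape[1]]=b
cv2.imwrite("pics/crop1.png",c)
for n in("top","scene"):
    d=np.load(f"pics/{n}0.npy");P=cloud(n,d);
    print(n,"desk z",np.median(P[...,2][(P[...,2]<.03)&(P[...,2]>-.03)&(d>0)]))
    x,y,z=P[...,0],P[...,1],P[...,2]
for q,z in(("pocket",.0955),):
    for uv in((322,170),(302,168)): print(q,atz("top",uv,z))
    for uv in((340,182),(348,194)): print(q,atz("scene",uv,z))
print("stand",atz("top",(401,226),.056),atz("scene",(366,291),.056))
print("plate",atz("top",(257,217),.014),atz("scene",(272,204),.014))
print("grip",atz("top",(410,221),.144),atz("scene",(366,255),.144))
print("rack",atz("top",(317,173),0),atz("scene",(347,223),0))
E
```

```text
top desk z -0.0005577239540867085
scene desk z 6.0993376695295254e-05
pocket [0.59792016 0.00369303 0.0955    ]
pocket [0.60480581 0.0595146  0.0955    ]
pocket [0.606329   0.06267773 0.0955    ]
pocket [0.58734286 0.00900103 0.0955    ]
stand [ 0.44134884 -0.21556715  0.056     ] [ 0.44734899 -0.21458565  0.056     ]
plate [0.48082563 0.19753744 0.014     ] [0.48446282 0.19088439 0.014     ]
grip [ 0.44382456 -0.22156091  0.144     ] [ 0.44177634 -0.2154544   0.144     ]
rack [0.61462023 0.01908328 0.        ] [0.5979156  0.02335001 0.        ]
```

View pics/crop1.png

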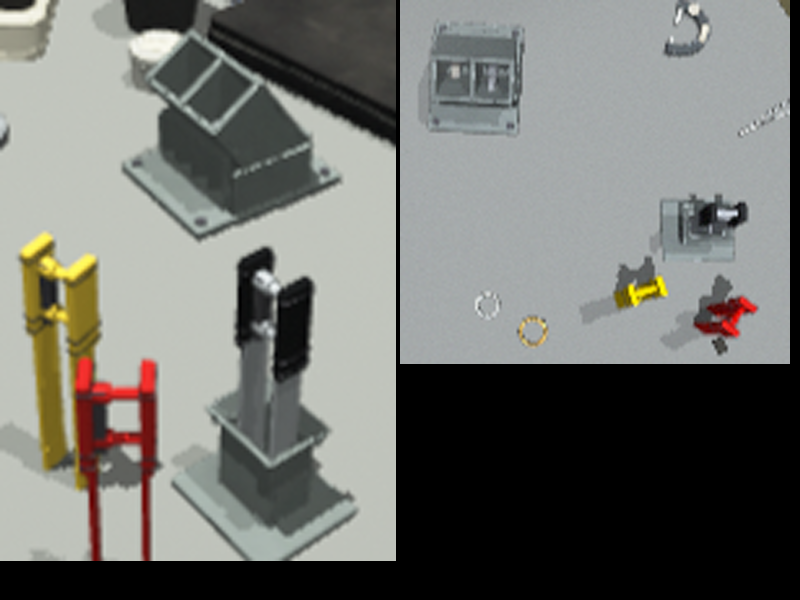

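The crop confirms that the black-handled tongs in the grey stand are the ones meant; the red and yellow pairs stand free on the desk. Next I'll fit the rack and stand footprints and see what is in each pocket from the depth.

```bash
cat > fit.py <<'E'
from h import *
C={n:cloud(n,np.load(f"pics/{n}0.npy")).reshape(-1,3) for n in("top","scene")}
def sel(c,r,z0,z1,n=None):
    P=np.vstack([C[k] for k in C]) if n is None else C[n]
    return P[(np.hypot(P[:,0]-c[0],P[:,1]-c[1])<r)&(P[:,2]>z0)&(P[:,2]<z1)]
if __name__=="__main__":
  for nm,c,r in(("rack",(.605,.022),.10),("stand",(.445,-.215),.062),("plate",(.482,.195),.06)):
    for n in("top","scene"):
        P=sel(c,r,.004,.2,n); print(nm,n,len(P),cv2.minAreaRect((P[:,:2]*1000).astype(np.float32)), "noise z",P[:,2].max())
  for n in C:
    P=sel((.445,-.215),.05,.12,.2,n); print("handles",n,len(P),P.mean(0),P.min(0),P.max(0),cv2.minAreaRect((P[:,:2]*1000).astype(np.float32)))
    P=sel((.445,-.215),.05,.045,.07,n); print("flare",n,len(P),P.min(0),P.max(0),cv2.minAreaRect((P[:,:2]*1000).astype(np.float32)))
    P=sel((.482,.195),.06,.011,.017,n); print("platetop",n,len(P),(P.min(0)+P.max(0))/2,cv2.minEnclosingCircle((P[:,:2]*1000).astype(np.float32)))
  for n in C:
    D=sel((.45,0),.25,-.01,.003,n); print(n,"desk",len(D),D[:,2].mean(),D[:,2].std())
E
python3 fit.py
python3 - <<'E'
import numpy as np
from fit import *
d=np.load("pics/top0.npy");z=cloud("top",d)[...,2]
print((z[158:192,292:338:1]*1000).astype(int)[::2])
E
```

```text
rack top 1431 ((608.2657470703125, 24.13238525390625), (188.8267364501953, 169.58157348632812), 38.97517013549805) noise z 0.11300540496585532
rack scene 2204 ((623.3306274414062, 25.972305297851562), (107.07954406738281, 130.44935607910156), 86.01424407958984) noise z 0.11147540111927884
stand top 610 ((442.14349365234375, -217.32333374023438), (96.31771850585938, 95.35806274414062), 24.957765579223633) noise z 0.16875119800099858
stand scene 2536 ((440.3169250488281, -221.67306518554688), (69.99253845214844, 80.81370544433594), 0.5060412287712097) noise z 0.1670322883345564
plate top 585 ((480.554931640625, 196.8192138671875), (98.83179473876953, 84.63907623291016), 21.130720138549805) noise z 0.019039505627411968
plate scene 471 ((485.73431396484375, 195.4042205810547), (77.08436584472656, 76.40048217773438), 35.983924865722656) noise z 0.017036151457172632
handles top 126 [ 0.43870205 -0.21760885  0.15210678] [ 0.42957322 -0.23678937  0.12065931] [ 0.44953497 -0.20048255  0.1687512 ] ((439.5731201171875, -218.7187042236328), (36.47837448120117, 19.496044158935547), 88.87230682373
[... 3518 characters left out ...]
3   7   8
    3   8   9   7   5  11   3   9   7   9  10   4   8   7   7   6   6  10
    6   6   4   0  -3  -1   0   0  -2  -1]
 [  0   0  -1  -3   6   3   7  10   8   5   5  10   2   5  10   8   6  10
    6   9   4   7   6   7   8   6   7   5   7   7   6   4  12   8   8   9
    2   9  -2  -1   0   1   0   0   1   0]
 [  0   0  -1   0   7   3   3   7   8   6   8  10   4   3   9   8   8   4
    4   5   5   8   9   9  10   6   8   6   6   5   7   4   8   9  11   7
    8   7   0  -2   0   0   2  -1  -1   0]
 [  0  -4   0   1   1   0   3   2   6   5   4   2   8   6   8   4  10   3
    6   9   6   7   4   8   7   5   6   5   5   9   7   5  10   6   9   5
    8   8  -1   1   0   0   1   0   0  -3]]
```

Pocket_a (rack +y, top column ~306) holds the block: its top is flat at about 40 mm and 3 px wide. The other pocket holds the pin, which reaches about 69 mm. The two cameras disagree by 3 mm in y, so I'll refine the rack pose using the mouth rim.

```bash
python3 - <<'E'
from fit import *
from scipy.optimize import minimize
s,c=np.sin(np.radians(35)),np.cos(np.radians(35))
def loc(P,q):
    R=np.array([[np.cos(q[2]),-np.sin(q[2])],[np.sin(q[2]),np.cos(q[2])]])
    L=P.copy(); L[:,:2]=(P[:,:2]-q[:2])@R
    L-=[-.016,0,.0955]
    return np.stack([L[:,0]*c+L[:,2]*s, L[:,1], -L[:,0]*s+L[:,2]*c],1)  # t (uphill), y, height over mouth
for n in C:
    P=sel((.615,.024),.11,.06,.13,n); q=np.array([.62,.025,-.05])
    for it in range(8):
        L=loc(P,q); m=(abs(L[:,2])<.005)&(abs(L[:,0])<.032)
        # rim minAreaRect in plane
        r=cv2.minAreaRect((L[m,:2]*1000).astype(np.float32)); h=np.median(L[m,2])
        t,y=np.array(r[0])/1000; a=r[2]; a=a-90 if a>45 else a
        q=q+[ -h/s*.7,0,0]; q[:2]+=np.array([-np.sin(q[2]),np.cos(q[2])])*y; q[2]+=np.radians(a)*.7
    print(n,m.sum(),q,np.degrees(q[2]),"t",t,"rect",r,"h",h)
    # block top points
    L=loc(P:=sel((.615,.024),.11,.0,.13,n),q)
    m=(abs(L[:,1]-.021)<.0165)&(abs(L[:,0])<.019)&(abs(L[:,2]+.06)<.006); print(" block-top-ish",m.sum(),np.round(L[m].mean(0)*1000,1) if m.sum() else "", np.round(np.sort(L[m,1])*1000,1))
    # rim y occupancy histogram at mid t
    L=loc(P,q); m=(abs(L[:,2])<.005)&(abs(L[:,0])<.016); print(" rim y hist",np.histogram(L[m,1]*1000,np.arange(-50,51,2))[0])
    # base edges
E
```

```text
top 222 [ 0.61374531  0.02865803 -0.09464759] -5.422907396493426 t -0.00077825927734375 rect ((-0.77825927734375, -0.006999969482421875), (89.32064819335938, 51.82709503173828), 89.98542785644531) h -5.871057763909282e-06
 block-top-ish 18 [-11.1  22.8 -58.1] [19.5 19.7 19.8 19.9 20.1 20.1 22.5 22.5 22.6 23.2 23.2 23.3 25.3 25.5
 25.8 25.9 26.  26.1]
 rim y hist [ 0  0  1  9  8  3  0  0  0  0  0  0  0  0  0  0  0  0  0  0  0  0  0  2
  9  9  2  0  0  0  0  0  0  0  0  0  0  0  0  0  0  0  0  0  1 10 10  0
  0  0]
scene 314 [ 0.61437286  0.02656492 -0.08306983] -4.759550633368961 t -0.001667654037475586 rect ((-1.667654037475586, -0.00067138671875), (92.63612365722656, 50.95625686645508), 89.99600982666016) h 4.89760814112233e-06
 block-top-ish 0  []
 rim y hist [ 0  1 15 16 13  5  0  0  0  0  0  0  0  0  0  0  0  0  0  0  0  0  3 16
 14  8  7  3  0  0  0  0  0  0  0  0  0  0  0  0  0  0  0  2 11 15 11  3
  0  0]
```

```bash
cat >> h.py <<'E'
S,Cc=np.sin(np.radians(35)),np.cos(np.radians(35))
ST=np.array([.4402,-.2202]); STY=np.radians(-.4)
RK=np.array([.613,.0276]); RKY=np.radians(-5.0)
PL=np.array([.4855,.1990])
def Rz(a): return np.array([[np.cos(a),-np.sin(a),0],[np.sin(a),np.cos(a),0],[0,0,1]])
def down(yaw,sg,tilt=0):  # tool axes; tilt leans tool z towards +x
    z=np.array([np.sin(tilt),0,-np.cos(tilt)]); y=np.array([0,sg,0]); x=np.cross(y,z)
    return Rz(yaw)@np.stack([x,y,z],1)
def pocket(e,y=.022,t=-.0025):  # TCP with the tips e above the pocket floor
    p=np.array([.030,y,.030])+t*np.array([Cc,0,S])+(.119+e)*np.array([-S,0,Cc])
    return np.r_[RK,0]+Rz(RKY)@p
T35=np.radians(35)
E
python3 - <<'E'
from h import *
for sg in(1,-1):
    for nm,p,R in(("stand up",[*ST,.30],down(STY,sg)),("stand",[*ST,.125],down(STY,sg)),("pre",pocket(.1),down(RKY,sg,T35)),("in",pocket(.003),down(RKY,sg,T35)),("out",pocket(.13),down(RKY,sg,T35)),("plate",[*PL,.136],down(0,sg)),("plate up",[*PL,.25],down(0,sg))):
        j=ctrl.inverse_kinematics(p,R); print(sg,nm,np.round(p,3),None if j is None else np.round(j,2))
P=cloud("top",np.load("pics/top0.npy")).reshape(-1,3);m=(P[:,2]>.13)&(P[:,0]>.25)&(P[:,0]<.75)&(abs(P[:,1])<.35)
print(np.unique((P[m]/.03).round().astype(int)*3,axis=0))
E
```

```text
1 stand up [ 0.44 -0.22  0.3 ] [ 0.15 -0.05  0.25  1.71  0.01  1.48  1.96]
1 stand [ 0.44  -0.22   0.125] [ 0.66  0.07 -0.26  1.95  0.02  1.12  1.96]
1 pre [0.518 0.058 0.208] None
1 in [0.573 0.053 0.129] [-0.8  -0.17  0.5   2.3   0.64  0.49  0.71]
1 out [0.5   0.06  0.233] None
1 plate [0.486 0.199 0.136] [-0.69  0.12  0.26  1.88 -0.03  1.15  1.16]
1 plate up [0.486 0.199 0.25 ] [-0.7   0.04  0.27  1.73 -0.01  1.38  1.14]
-1 stand up [ 0.44 -0.22  0.3 ] [ 0.57 -0.04 -0.15  1.7  -0.01  1.48 -1.16]
-1 stand [ 0.44  -0.22   0.125] [-0.5   0.06  0.95  1.98 -0.06  1.12 -1.1 ]
-1 pre [0.518 0.058 0.208] None
-1 in [0.573 0.053 0.129] [-0.09 -0.12 -0.17  2.28  0.43  0.44 -2.26]
-1 out [0.5   0.06  0.233] None
-1 plate [0.486 0.199 0.136] [-0.87  0.12  0.46  1.89 -0.06  1.15 -1.96]
-1 plate up [0.486 0.199 0.25 ] [-0.86  0.03  0.44  1.73 -0.01  1.38 -1.99]
[[ 24 -30  12]
 [ 27 -30  12]
 [ 33 -24  15]
 [ 33 -21  12]
 [ 33 -21  15]
 [ 33   0 114]
 [ 36 -24  12]
 [ 36 -24  15]
 [ 36 -21  15]
 [ 36 -15  12]
 [ 36 -15  15]
 [ 36 -12  12]
 [ 36 -12  15]
 [ 39 -15  15]
 [ 42 -24  12]
 [ 42 -24  1
[... 1043 characters left out ...]
 -33  12]
 [ 72 -33  15]
 [ 72 -33  18]
 [ 72 -33  21]
 [ 72 -33  24]
 [ 72 -33  27]
 [ 72 -33  30]
 [ 72 -33  33]
 [ 72 -33  36]
 [ 72 -33  39]
 [ 72 -33  42]
 [ 72 -33  45]
 [ 72 -33  48]
 [ 72 -33  51]
 [ 72 -33  54]
 [ 72 -33  57]
 [ 72 -33  60]
 [ 72 -33  63]
 [ 72 -30  27]
 [ 72 -30  30]
 [ 72 -30  33]
 [ 72 -30  36]
 [ 72 -30  39]
 [ 72 -30  42]
 [ 72 -30  45]
 [ 72 -30  48]
 [ 72 -30  51]
 [ 72 -30  54]
 [ 72 -30  57]
 [ 72 -30  60]
 [ 75 -33  12]
 [ 75 -33  15]
 [ 75 -33  18]
 [ 75 -33  21]
 [ 75 -33  24]
 [ 75 -30  27]
 [ 75 -30  30]
 [ 75 -30  33]
 [ 75 -30  36]
 [ 75 -30  39]
 [ 75 -30  42]
 [ 75 -30  45]
 [ 75 -30  48]
 [ 75 -30  51]
 [ 75 -30  54]
 [ 75 -30  57]
 [ 75 -30  60]]
```

```bash
cat >> h.py <<'E'
# the tongs are held with the tool leaning DL less than the tongs, about the closing axis
def hold(tips,yaw,tilt,dl,sg=1):
    """TCP pose for tongs whose tips are at `tips`, leaning `tilt` (35 deg in the pocket)"""
    R=down(yaw,sg,tilt-dl); A=Rz(yaw)@np.array([-np.sin(tilt),0,np.cos(tilt)])
    return np.asarray(tips)+.138*A+.019*R[:,2],R
def ptips(e,y=.022,t=-.0025):
    p=np.array([.030,y,.030])+t*np.array([Cc,0,S])+e*np.array([-S,0,Cc])
    return np.r_[RK,0]+Rz(RKY)@p
def ik(*a):
    j=ctrl.inverse_kinematics(*hold(*a)); return j
E
python3 - <<'E'
from h import *
ctrl.movep([*ST,.32],down(STY,1))
print(ctrl.get_clock(),np.round(ctrl.get_joint_pos(),2))
for sg in (1,-1):
  for d in(0,10,15,20,25,30,35):
    dl=np.radians(d); r=[]
    for e in(.003,.04,.07,.10,.13): j=ik(ptips(e),RKY,T35,dl,sg); r.append(None if j is None else np.round(j,1).tolist())
    print(sg,d,"pocket",[x is not None for x in r],r[0],r[3])
    r=[ik([*ST,z],STY,0,dl,sg) for z in(.006,.10,.2)]+[ik([*PL,z],0,0,dl,sg) for z in(.017,.1)]
    print("   stand/plate",[None if j is None else np.round(j,1).tolist() for j in r[::2]],[j is not None for j in r])
E
```

```text
4.275 [ 0.14 -0.06  0.25  1.68  0.01  1.52  1.96]
1 0 pocket [True, True, True, False, False] [0.1, -0.1, -0.4, 2.3, 0.4, 0.4, 0.9] None
   stand/plate [[0.2, 0.1, 0.3, 2.0, -0.0, 1.1, 2.0], [0.1, -0.1, 0.3, 1.7, 0.0, 1.5, 2.0], [-0.2, 0.1, -0.2, 1.8, 0.0, 1.3, 1.1]] [True, True, True, True, True]
1 10 pocket [True, True, True, True, False] [-0.0, -0.0, -0.2, 2.1, 0.2, 0.6, 1.1] [-0.0, -0.3, -0.2, 2.1, 0.1, 0.8, 1.2]
   stand/plate [[0.1, 0.2, 0.3, 1.8, 0.0, 1.3, 1.9], [0.1, 0.1, 0.2, 1.6, 0.0, 1.7, 1.9], [-0.2, 0.2, -0.2, 1.6, -0.0, 1.5, 1.2]] [True, True, True, True, True]
1 15 pocket [True, True, True, True, True] [-0.1, -0.0, -0.1, 2.1, 0.1, 0.7, 1.2] [-0.1, -0.2, -0.2, 2.1, 0.1, 0.9, 1.2]
   stand/plate [[0.1, 0.2, 0.2, 1.8, 0.0, 1.4, 1.9], [0.1, 0.1, 0.2, 1.5, 0.1, 1.7, 1.9], [-0.2, 0.2, -0.2, 1.6, -0.1, 1.6, 1.2]] [True, True, True, True, True]
1 20 pocket [True, True, True, True, True] [-0.1, 0.0, -0.1, 2.0, 0.1, 0.8, 1.2] [-0.1, -0.1, -0.1, 2.0, 0.1, 1.0, 1.2]
   stand/plate [[0.1, 0.3, 0.2, 1.7, 0.1, 1.4, 1.9], [0.1, 0.2, 0.2, 1.5, 0.1, 1.8, 1.9], [-0.2, 0.3, -0.2, 1.5, -0.
[... 2170 characters left out ...]
 1.5, -1.2], [-0.5, 0.4, 1.1, 1.4, -0.1, 1.9, -1.0], [-0.2, 0.4, -0.2, 1.5, -0.1, 1.7, -2.0]] [True, True, True, True, True]
-1 30 pocket [True, True, True, True, True] [-1.1, 0.2, 1.1, 1.9, -0.2, 1.1, -1.6] [0.7, -0.0, -0.8, 1.9, 0.0, 1.2, -1.8]
   stand/plate [[0.2, 0.4, 0.2, 1.6, 0.1, 1.6, -1.2], [-0.4, 0.5, 1.1, 1.4, -0.1, 1.9, -0.9], [-0.2, 0.4, -0.2, 1.4, -0.1, 1.8, -2.0]] [True, True, True, True, True]
-1 35 pocket [True, True, True, True, True] [-1.0, 0.3, 1.1, 1.8, -0.3, 1.2, -1.5] [-1.2, 0.0, 1.0, 1.8, -0.0, 1.3, -1.8]
   stand/plate [[0.2, 0.5, 0.2, 1.6, 0.1, 1.7, -1.3], [-0.4, 0.5, 1.1, 1.4, -0.1, 2.0, -0.9], [-0.2, 0.5, -0.2, 1.3, -0.1, 1.9, -1.9]] [True, True, True, True, True]
```

```bash
echo 'DL=np.radians(18)' >> h.py; python3 - <<'E'
from h import *
p,R=hold([*ST,.15],STY,0,DL); ctrl.movep(p,R)
p,R=hold([*ST,.006],STY,0,DL); print(ctrl.servo_line(p,.12,guard=15), ctrl.get_tcp_pos()-p)
f0=ctrl.get_ft_force()
ctrl.grip(.375,20); ctrl.dwell(.2)
print("gap",ctrl.get_finger_gap()*87,"F",ctrl.get_gripper_force(),"dft",np.round(ctrl.get_ft_force()-f0,2))
p,R=hold([*ST,.03],STY,0,DL); print(ctrl.servo_line(p,.05,guard=12),np.round(ctrl.get_ft_force()-f0,2))
p,R=hold([*ST,.11],STY,0,DL); print(ctrl.servo_line(p,.12,guard=15),np.round(ctrl.get_ft_force()-f0,2))
im,d=ctrl.get_image("scene");cv2.imwrite("pics/s2.png",im[60:360,220:520]);np.save("pics/s2.npy",d)
im,d=ctrl.get_image("top");cv2.imwrite("pics/t2.png",im);np.save("pics/t2.npy",d)
print("gap",ctrl.get_finger_gap()*87,"F",ctrl.get_gripper_force(),ctrl.get_clock())
# legs of held tongs as seen: heights 0.115..0.20
for n,f in(("scene","s2"),("top","t2")):
    P=cloud(n,np.load(f"pics/{f}.npy")).reshape(-1,3);m=(np.hypot(P[:,0]-ST[0],P[:,1]-ST[1])<.03)&(P[:,2]>.115)&(P[:,2]<.195);Q=P[m]
    print(n,m.sum(),Q.min(0),Q.max(0),cv2.minAreaRect((Q[:,:2]*1000).astype(np.float32)))
    for z in np.arange(.115,.2,.02):
        q=Q[abs(Q[:,2]-z)<.01]
        if len(q): print(round(z,3),len(q),np.round(q.min(0)*1000),np.round(q.max(0)*1000))
E
```

```text
False [ 0.00054954 -0.00022758  0.00073942]
gap 32.35680372731764 F 6.703393288917141 dft [0.24 0.   0.55]
False [-0.43  0.07 -1.18]
False [-0.19  0.58 -0.87]
gap 32.877934983021184 F 6.511393234395655 8.8667
scene 681 [ 0.42916592 -0.23652935  0.11510763] [ 0.45043194 -0.20794975  0.19495181] ((439.9713134765625, -222.32366943359375), (28.054832458496094, 20.407886505126953), 87.35737609863281)
0.115 77 [ 431. -236.  115.] [ 449. -209.  125.]
0.135 161 [ 430. -237.  125.] [ 449. -209.  145.]
0.155 172 [ 430. -236.  145.] [ 450. -208.  165.]
0.175 181 [ 429. -236.  165.] [ 450. -209.  185.]
0.195 90 [ 430. -236.  185.] [ 450. -209.  195.]
top 28 [ 0.43048172 -0.21010022  0.11804394] [ 0.44645891 -0.20632054  0.17414077] ((438.3072509765625, -207.11868286132812), (15.990699768066406, 3.1878974437713623), 10.38685131072998)
0.115 3 [ 431. -208.  118.] [ 441. -207.  125.]
0.135 11 [ 430. -209.  125.] [ 446. -206.  142.]
0.155 10 [ 431. -210.  145.] [ 440. -206.  164.]
0.175 4 [ 430. -208.  171.] [ 438. -207.  174.]
```

View pics/s2.png

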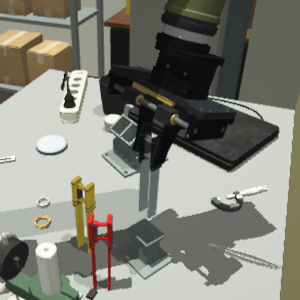

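The scene camera reads 2.2 mm low in y, measured against the held tongs, so I'm correcting the targets. Next I go to the pocket mouth and check alignment.

```bash
cat >> h.py <<'E'
RK=np.array([.613,.0284]); PL=np.array([.4855,.1998]); ST=np.array([.4402,-.2196])
E
python3 - <<'E'
from h import *
ctrl.movep(*hold(ptips(.125),RKY,T35,DL))
p,R=hold(ptips(.088),RKY,T35,DL); ctrl.servo_line(p,.1)
print(p-ctrl.get_tcp_pos(),ctrl.get_finger_gap()*87,ctrl.get_clock())
im,d=ctrl.get_image("scene");a=cv2.resize(im[130:250,290:410],None,fx=4,fy=4,interpolation=cv2.INTER_CUBIC)
cv2.imwrite("pics/s3.png",a)
P=cloud("scene",d); L=(P.reshape(-1,3)-[0,-.0022,0]-np.r_[RK,0])@Rz(RKY)-np.array([-.016,0,.0955])
L=np.stack([L[:,0]*Cc+L[:,2]*S,L[:,1],-L[:,0]*S+L[:,2]*Cc],1)
for h in(.015,.025,.035):
    q=L[(abs(L[:,2]-h)<.005)&(abs(L[:,0])<.03)&(abs(L[:,1]-.022)<.03)];print(h,len(q),np.round(q.min(0)*1000,1),np.round(q.max(0)*1000,1))
E
```

```text
[-4.79416034e-06  5.67301362e-04  5.10527249e-04] 32.9609753181116 10.4833
0.015 29 [-11.4   7.2  10.6] [ 6.9 34.6 19.6]
0.025 26 [-10.4   6.5  20.1] [ 6.  30.1 29.7]
0.035 24 [-10.8   6.5  30.1] [ 5.8 32.8 38.8]
```

View pics/s3.png

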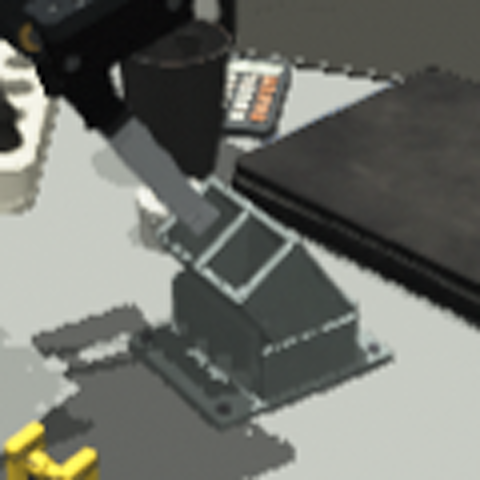

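```bash
python3 - <<'E'
from h import *
y=.0228
f0=ctrl.get_ft_force()
p,R=hold(ptips(.03,y),RKY,T35,DL); g=ctrl.servo_line(p,.08,guard=6); print(g,np.round(ctrl.get_ft_force()-f0,2),np.round((p-ctrl.get_tcp_pos())*1000,1))
if not g:
    p,R=hold(ptips(.003,y),RKY,T35,DL); g=ctrl.servo_line(p,.03,guard=5); print(g,np.round(ctrl.get_ft_force()-f0,2),np.round((p-ctrl.get_tcp_pos())*1000,1))
print(ctrl.get_finger_gap()*87,ctrl.get_clock())
E
```

```text
False [-0.96  1.25  0.67] [-0.1 -0.1 -0.2]
False [-1.28  1.02 -1.57] [-0.  -0.  -0.1]
32.713251841171356 12.4583
```

```bash
python3 - <<'E'
from h import *
y=.0228
ctrl.grip(.2,35); ctrl.dwell(.2)
g=ctrl.get_finger_gap()*87; print(g,ctrl.get_gripper_force(),np.round(ctrl.get_ft_force(),2))
if g>24.2:
    for e,v in((.02,.04),(.12,.08)):
        p,R=hold(ptips(e,y),RKY,T35,DL); print(ctrl.servo_line(p,v,guard=15),np.round(ctrl.get_ft_force(),2),ctrl.get_finger_gap()*87)
    im,d=ctrl.get_image("scene");cv2.imwrite("pics/s4.png",cv2.resize(im[130:250,290:410],None,fx=4,fy=4,interpolation=cv2.INTER_CUBIC))
    np.save("pics/s4.npy",d)
print(ctrl.get_clock())
E
```

```text
23.675491123845664 35.000139141920954 [-0.88  0.22  1.56]
13.0083
```

```bash
python3 - <<'E'
from h import *
y=.0228
for e,v in((.02,.04),(.12,.08)):
    p,R=hold(ptips(e,y),RKY,T35,DL); print(ctrl.servo_line(p,v,guard=15),np.round(ctrl.get_ft_force(),2),ctrl.get_finger_gap()*87)
im,d=ctrl.get_image("scene");cv2.imwrite("pics/s4.png",cv2.resize(im[130:250,290:410],None,fx=4,fy=4,interpolation=cv2.INTER_CUBIC))
np.save("pics/s4.npy",d)
print(ctrl.get_clock())
E
```

```text
False [ 0.67  0.49 -0.03] 24.022712848042726
False [ 0.15  0.12 -1.09] 23.729802463492366
15.0333
```

View pics/s4.png

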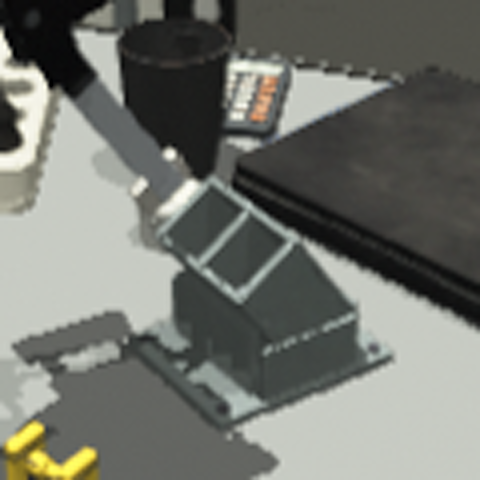

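The block is held: it shows as a bright bar across the tips at crop (165,190). Next I carry it over the plate and measure its offset.

```bash
python3 - <<'E'
from h import *
ctrl.movep(*hold([*PL,.10],0,0,DL))
p,R=hold([*PL,.040],0,0,DL); ctrl.servo_line(p,.1); ctrl.dwell(.2)
print(np.round((ctrl.get_tcp_pos()-p)*1000,2),ctrl.get_finger_gap()*87,ctrl.get_clock())
for n in("scene","top"):
    im,d=ctrl.get_image(n); np.save(f"pics/{n}5.npy",d)
    P=cloud(n,d).reshape(-1,3)
    if n=="scene":
        P[:,1]+=.0022; u,v=proj("scene",[*PL,.06])[0].astype(int)
        cv2.imwrite("pics/s5.png",cv2.resize(im[v-50:v+50,u-50:u+50],None,fx=5,fy=5,interpolation=cv2.INTER_CUBIC))
    for z0 in np.arange(.024,.084,.006):
        q=P[(np.hypot(P[:,0]-PL[0],P[:,1]-PL[1])<.035)&(abs(P[:,2]-z0-.003)<.003)]
        if len(q): print(n,round(z0,3),len(q),np.round(q.min(0)*1000,1),np.round(q.max(0)*1000,1))
E
```

```text
[0.46 0.22 0.72] 23.89240774560125 16.6083
scene 0.036 8 [468.6 191.2  39.7] [500.4 196.5  41.8]
scene 0.042 32 [466.9 189.9  42.2] [501.5 205.6  47.9]
scene 0.048 24 [467.6 188.9  48.1] [501.2 203.5  53. ]
scene 0.054 36 [466.2 188.4  54.7] [503.1 208.7  60. ]
scene 0.06 20 [478. 189.  60.] [497.7 210.1  65.9]
scene 0.066 22 [478.3 188.4  66. ] [494.2 208.   71.9]
scene 0.072 19 [477.3 188.9  72.4] [495.9 207.   77.8]
scene 0.078 20 [477.4 188.4  78.1] [493.6 208.2  83.5]
```

View pics/s5.png

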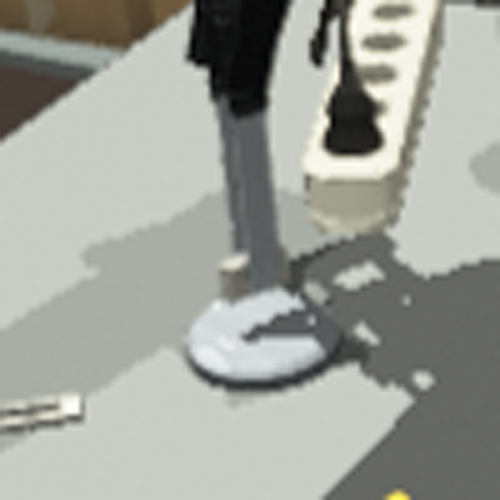

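```bash
python3 - <<'E'
from h import *
PX=np.array([PL[0]+.0012,PL[1]])
p,R=hold([*PX,.022],0,0,DL); ctrl.servo_line(p,.05); ctrl.dwell(.3); f0=ctrl.get_ft_force()
p,R=hold([*PX,.0115],0,0,DL); g=ctrl.servo_line(p,.012,guard=3); q=ctrl.get_tcp_pos()
print(g,np.round((q-p)*1000,2),np.round(ctrl.get_ft_force()-f0,2),ctrl.get_clock())
ctrl.dwell(.2);print(np.round(ctrl.get_ft_force()-f0,2))
E
```

```text
True [-0.05 -0.01  4.62] [ 2.1  -0.12  5.39] 18.0833
[1.74 0.45 5.87]
```

```bash
python3 - <<'E'
from h import *
q=ctrl.get_tcp_pos()
ctrl.grip(.378,20); ctrl.dwell(.3); print(ctrl.get_finger_gap()*87,ctrl.get_gripper_force(),np.round(ctrl.get_ft_force(),2))
print(ctrl.servo_line(q+[0,0,.03],.04,guard=10)); print(ctrl.servo_line(q+[0,0,.10],.12))
for n in("scene","top"):
    im,d=ctrl.get_image(n); P=cloud(n,d).reshape(-1,3)
    if n=="scene":
        P[:,1]+=.0022; u,v=proj("scene",[*PL,.06])[0].astype(int)
        cv2.imwrite("pics/s6.png",cv2.resize(im[v-60:v+60,u-60:u+60],None,fx=5,fy=5,interpolation=cv2.INTER_CUBIC)[:,:])
    a=P[(np.hypot(P[:,0]-PL[0],P[:,1]-PL[1])<.036)&(P[:,2]>.02)&(P[:,2]<.06)]
    if len(a): print(n,len(a),np.round(a.min(0)*1000,1),np.round(a.max(0)*1000,1),cv2.minAreaRect((a[:,:2]*1000).astype(np.float32)))
    # tongs tips (held): expected tips
    b=P[(np.hypot(P[:,0]-PL[0],P[:,1]-PL[1])<.036)&(P[:,2]>.08)&(P[:,2]<.21)]
    for z in np.arange(.085,.21,.03):
        c=b[abs(b[:,2]-z)<.008]
        if len(c): print("  ",n,round(z,3),np.round(c.min(0)*1000,1),np.round(c.max(0)*1000,1))
print("tcp",ctrl.get_tcp_pos(),ctrl.get_finger_gap()*87,ctrl.get_clock())
E
```

```text
32.7852910986104 6.387165388441645 [ 0.81 -0.62 -0.66]
False
False
scene 88 [467.7 191.6  20. ] [503.8 205.   35.5] ((485.66424560546875, 198.31809997558594), (12.559069633483887, 35.84792709350586), 87.07966613769531)
   scene 0.115 [477.1 183.8 115.1] [494.6 210.9 122.9]
   scene 0.145 [477.2 183.9 137.4] [496.2 214.  153. ]
   scene 0.175 [477.3 183.2 167.2] [494.9 210.5 182.9]
   scene 0.205 [477.6 184.4 197.2] [495.5 211.8 209.7]
tcp [0.48018299 0.19954507 0.23492222] 32.862214219254646 20.8417
```

View pics/s6.png

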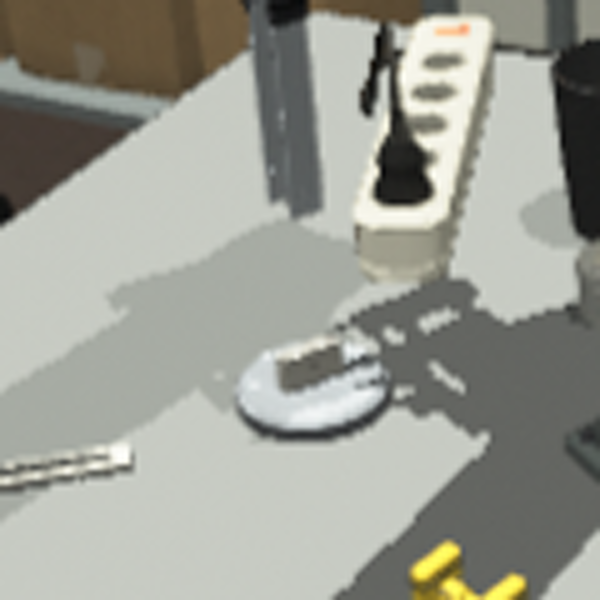

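The block stands at the plate's middle: (485.7, ~199) mm against the plate's (485.5, 199.8). Next I return the tongs to the stand.

```bash
python3 - <<'E'
from h import *
ctrl.movep(*hold([*ST,.13],STY,0,DL))
p,R=hold([*ST,.072],STY,0,DL); ctrl.servo_line(p,.1); ctrl.dwell(.3); f0=ctrl.get_ft_force()
p,R=hold([*ST,.0065],STY,0,DL); g=ctrl.servo_line(p,.04,guard=5); q=ctrl.get_tcp_pos()
print(g,np.round((q-p)*1000,2),np.round(ctrl.get_ft_force()-f0,2),ctrl.get_finger_gap()*87,ctrl.get_clock())
E
```

```text
False [ 0.15 -0.04  0.22] [ 0.43 -1.91 -0.37] 33.0944906168619 25.2167
```

```bash
python3 - <<'E'
from h import *
q=ctrl.get_tcp_pos()
ctrl.grip(.43); ctrl.dwell(.2); ctrl.grip(.85); ctrl.dwell(.2)
print(ctrl.servo_line(q+[0,0,.12],.1,guard=8)); ctrl.servo_line(q+[0.02,0,.2],.2)
im,d=ctrl.get_image("scene");cv2.imwrite("pics/s7.png",cv2.resize(im[150:330,230:430],None,fx=3,fy=3,interpolation=cv2.INTER_CUBIC))
P=cloud("scene",d).reshape(-1,3);P[:,1]+=.0022
a=P[(np.hypot(P[:,0]-ST[0],P[:,1]-ST[1])<.04)&(P[:,2]>.12)&(P[:,2]<.18)];print(a.min(0),a.max(0))
a=P[(np.hypot(P[:,0]-PL[0],P[:,1]-PL[1])<.036)&(P[:,2]>.02)&(P[:,2]<.06)];print(a.min(0),a.max(0))
print(ctrl.get_finger_gap(),ctrl.get_clock())
E
```

```text
False
[ 0.42936637 -0.23862091  0.12032356] [ 0.45072809 -0.20085133  0.16721932]
[0.46749706 0.19181334 0.02000325] [0.5040677  0.20540604 0.03595633]
0.8493529389442022 28.8583
```

View pics/s7.png

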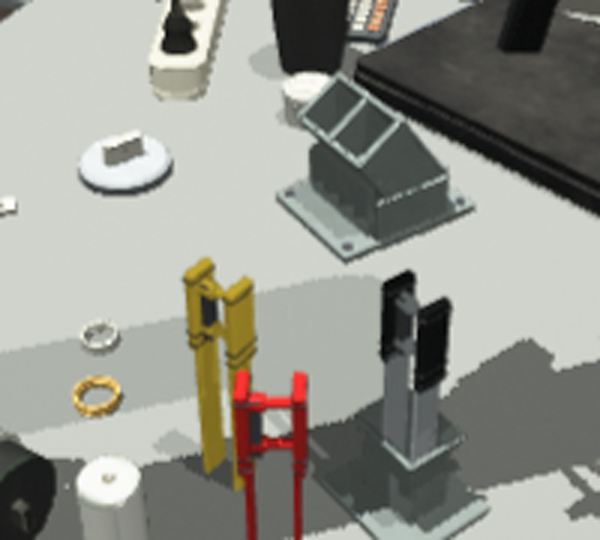

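The block stands on the plate at crop (123,148). The tongs are upright in their stand at crop (415,370), with the handle tops at 167 mm, the same height as at the start.

```bash
python3 -c "
from bench import ctrl
print(ctrl.sign_off())"
```

```text
the job is handed in; nothing more can be done
None
```

I handed the job in at about 29 s of the 62 s allowed: the gauge block stands on the middle of the setting plate to within about 2 mm, the tongs are back upright in their stand, and the arm stayed away from the pin, micrometer and oil tin.

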